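# Shut down the dental wax pot

### The job

Shut down the wax pot for the day without gripping or picking up anything: push its raised lid over from behind with the fingertips until it lies fully shut, without slamming it, and press the lower half of the rocker switch on its sloping front right in, to off (either first). Do not pinch the lid or press on its inside, do not shove, tip or lift the pot, and leave the things standing round it alone.

Things in the scene. Friction and masses are not known exactly. Their poses are not given: they have to be found in the camera images.
- pot: Wax pot: metal heater, 155 mm deep (x) by 150 wide (y), loose on feet, 0.9 kg. Origin on the bench under its middle; +x to its back (hinge), -x to its front. Flat top with three 40 mm wells, 60 mm high, from x = -25 to +76. In front of that the panel slopes down at 32 degrees to a 24 mm high edge at x = -80; on it a dial (y = +40, 15 mm proud) and the rocker (y = -45). Front roughly to the robot
- lid (a joint): Lid angle, rad: 0 = fully shut (level on the top), 1.57 = upright, 2.05 = leaning back on its stop. Starts raised, 1.45 to 2.0. The hinge is stiff: the lid stays at whatever angle it is left, does not fall, and needs about 1 to 2 N at its free edge to move, all the way until shut
- lid_hinge (a point): Middle of the lid's hinge line, which runs along the pot's y at pot x = +79 mm, height 63 mm
- lid_edge (a point): Middle of the lid's free edge, on its outer face. The lid is a flat metal cover 154 mm wide (along the hinge), reaching 111 mm from the hinge line, about 7 mm thick. Shut, its outer face is the top, 67 mm high, and this point lies at pot x = -32 mm; raised, the outer face looks to the back of the pot (away from the panel)
- lid_inside: Aluminium inner pan of the lid, 100 by 148 mm, covering the lid's inner side (the side that faces the wells when shut). Its origin is on the hinge line. Not to be pressed or pinched
- rocker (a joint): Rocker switch angle, rad: 0 = on (upper half pushed in, lower half standing out), 0.4 = off (lower half pushed in as far as it goes). It is stiff and stays where it is left, without a spring, so it must be pressed right down. Starts at 0
- rocker_low (a point): Where to press for off: on the lower (front) half of the rocker's face, 10 mm down the slope from the pivot. Black paddle 30 mm long (up the slope) by 20 wide, 7 mm out of the panel at mid-length (this point 9 mm while on), in a 2 mm high frame, pivot across its middle. Takes about 3 N; this point sinks about 4 mm along the panel's normal; pressing straight down works too
- torch: Standing gas torch, 155 mm tall on a 68 mm round foot; origin under the foot. Bystander
- planter: White tooth-shaped plant pot with a small plant, 64 mm wide, 140 mm tall; origin on the bench under its middle. Bystander
- cast: Yellow stone cast of a lower jaw, 62 by 64 mm, 36 mm high, teeth up; origin under its middle. Bystander
- wax_knife: Wax knife lying flat, 172 mm long, wooden handle and steel blade, 14 mm high; origin under its middle. Bystander

How it is judged:
By the outcome, as a careful person would: the job done as asked, in the order asked, and still so for the second after the job is handed in, with the robot touching nothing.
It also fails if it takes over 45 s, if anything falls off the work surface, if the arm or the gripper's body presses on something with over 40 N, if the wrist force passes 120 N, or if a joint passes its speed limit or range.

### The arm

A 7-joint arm with a two-finger parallel gripper is mounted at the origin on the work surface. World frame = base frame: x ahead of the robot, y to its left, z up, the work surface at z = 0. Lengths are in m, angles in degrees, forces in N, time in s.
With the tool pointing down it reaches from about 0.4 to 0.85 m from the base axis. Payload 4.5 kg.
Tool frame: the origin (TCP) lies at the very end of the fingers, on their centre line; the grasp point (between the pads) lies 19 mm behind it; z points along the fingers, y is the line along which they close (so a half turn about z gives the same grasp; the last joint's range is limited). The gripper opens to 88 mm and grips with 3 to 60 N. Pads are 18 mm wide; open, the fingers measure 123 mm over their backs; the gripper's body (75 mm by 187 mm) begins 45 mm behind the grasp point.
Start: joints at [-68.537, 39.483, -11.15, 89.685, 9.013, 51.709, -12.324], TCP at [0.209, 0.589, 0.205] pointing down, gripper open.
Joint ranges: [-172.22, 172.22], [-26.19, 119.32], [-84.43, 86.54], [7.71, 146.69], [-57.33, 237.33], [2.42, 119.75], [-152.13, 152.13]. Speed limits (degrees/s): [147.25, 147.25, 180, 180, 180, 180, 180].

### API

Orientations are given as [roll, pitch, yaw] about the fixed x, y, z axes, in that order (R = Rz(yaw) Ry(pitch) Rx(roll)).
In Python, from station import arm gives the robot as it stands.
- The arm moves only by the shell command python3 -m pendant 'ROWS' [OPENING] [FORCE]. ROWS is JSON, a list of rows, each a list of 2 entries, a list of its own where there are three numbers: the shift along the tool's x, y, z in mm, then the turn about the tool's z in rad. A call has 1 to 12 rows; each row shifts and turns the commanded pose from where the row before left it, along the tool's axes as they then stand; what a row does not reach is not made up. A row lasts 1/8 s, in which the tool goes at most 62.5 mm and 10.7 degrees, less where a joint would pass 70% of its speed; a pose out of reach is approached as far as the arm can. A call with a gripper value outside its range is refused whole. OPENING is the closure in counts, from 0 (fully open) to 255 (shut), set as the call begins (- or left out, the last holds). The fingers move at their own pace and stop on an object; FORCE is the grip in N (left out, the last holds). Time passes only in rows, so rows that do not move let the fingers close. It gives the time, the measured TCP pose, the force, the opening and the grip force at its end, in the units of the state.
- arm.get_obs(): the state, without advancing time (a new reading comes with each control period).
- arm.get_image(name): name is "side" or "top"; returns a dict with "frame" (480x640x3 uint8, blue, green, red), "z_map" (480x640 float32, m along the optical axis (not along the pixel's ray), 0 where there is no reading), "K" (3x3 intrinsics, pixels), "xyz" and "rotation" of the camera in the world. Camera axes: x right, y down, z forward; pixel columns grow to the right and rows downward; lengths in m; the calibration is good to about 2 mm. A picture is of the moment at which its call begins.
- arm.close_job(): hands the job in; it is judged then, once.
The state is a dict: "time_s": time; "joint_pos": joint angles; "dq": joint speeds; "tau": joint torques, N m; "tcp_pos": TCP position; "tcp_rot": TCP orientation; "ft_force": force on the tool from outside, world axes, zero at the start; "torque": the same for the moment, N m; "opening": finger opening in m; "gripper_force": force on a finger pad.
Only numpy, scipy, OpenCV 4.12 (cv2) and the standard library are available. Lean on these libraries where they do the work, as an engineer would, in place of code of your own. Each camera call takes 0.05 s, during which the arm holds its last target. There are 200 camera calls.

## Working session

There is one attempt and no reset: what is moved stays moved. The work goes in short steps, Python scripts to look and compute and a shell command to move; the robot and the scene stay as the last step left them, time stands still between calls to the robot, and variables do not carry over. Pictures are saved under pics/ and viewed, at most 10 in all, crops included, and the job is handed in when it is done.

```bash
mkdir -p pics; cat > h.py <<'E'
import numpy as np, cv2
from station import arm
def snap(n,f):
    d=arm.get_image(n); cv2.imwrite(f'pics/{f}.png',d['frame']); np.savez(f'pics/{f}.npz',**{k:np.array(v) for k,v in d.items()}); return d
def world(d):
    z=np.array(d['z_map']);K=np.array(d['K']);v,u=np.mgrid[:480,:640]
    p=np.stack([(u-K[0,2])/K[0,0]*z,(v-K[1,2])/K[1,1]*z,z],-1)
    return p@np.array(d['rotation']).T+np.array(d['xyz'])
E
python3 - <<'E'
from h import *
for n in('side','top'):
    d=snap(n,n+'0'); print(n,d['K'],d['xyz'],d['rotation'])
o=arm.get_obs(); print(o)
E
```

```text
side [[548.10441216   0.         323.16477738]
 [  0.         548.10441216 239.30964855]
 [  0.           0.           1.        ]] [ 0.33532222 -0.57897832  0.7097297 ] [-135.19138114    0.89338209  -17.14669488]
top [[576.54985654   0.         325.22281966]
 [  0.         576.54985654 233.82278938]
 [  0.           0.           1.        ]] [0.34098736 0.00504964 1.14427844] [-169.80410947    0.63762077  -90.52169561]
{'time_s': 0.1, 'joint_pos': array([-68.5362937 ,  39.53063045, -11.14563047,  89.73539199,
         9.01264289,  51.70995669, -12.32469963]), 'dq': array([-0.00930594, -0.17396225, -0.05623332, -0.17353383,  0.03680747,
       -0.03898364, -0.05311106]), 'tau': array([-2.52545433e-03, -5.28503788e+01, -1.27150308e+00, -1.53838885e+01,
       -5.25707414e-02,  1.97860674e-03,  6.59006469e-05]), 'tcp_pos': array([0.20874722, 0.58847314, 0.20398232]), 'tcp_rot': array([-1.79906078e+02,  6.28563652e-03,  1.60476813e+02]), 'ft_force': array([ 0.65621491, -0.7136993 ,  0.1423183 ]), 'torque': array([ 0.02720851,  0.01045328, -0.00141611]), 'gripper_force': 0.0, 'opening': 0.08805277917682001}
```

```bash
sed -i "s/@np.array(d\['rotation'\]).T/@R.from_euler('xyz',d['rotation'],degrees=True).as_matrix().T/; 1a from scipy.spatial.transform import Rotation as R" h.py
```

```text
(no output)
```

View pics/side0.png

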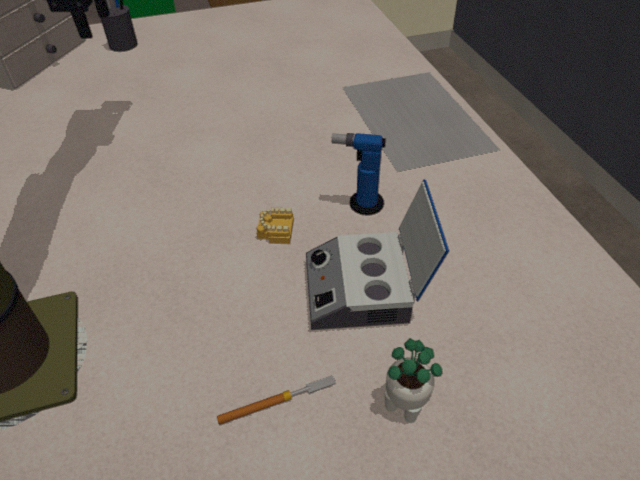

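View pics/top0.png

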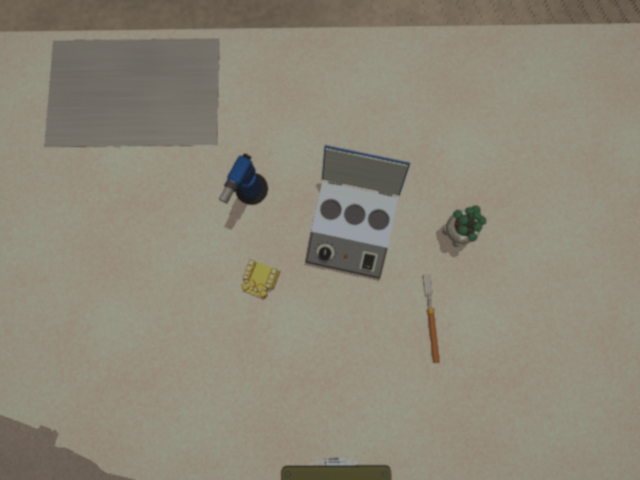

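The side view shows the pot at (360,275) with its lid raised (edge (425,185)–(445,250)) and the rocker at (323,298). The top view shows the lid edge (325,147)–(409,162), rocker (369,262), dial (325,253), torch (250,188) and planter (465,227).

```bash
python3 - <<'E'
from h import *
np.set_printoptions(precision=4,suppress=True)
for n,pts in (('top0',dict(edgeL=(326,150),edgeR=(407,164),w1=(331,209),w3=(379,219),rock=(369,262),rlow=(367,267),dial=(325,252),frL=(308,262),frR=(378,275),topBL=(325,186),topBR=(394,196),planter=(465,227),torch=(247,160),nozz=(227,195),cast=(260,278),foot=(262,188))),('side0',dict(edgeL=(426,188),edgeR=(443,248),lidm=(425,240),rock=(324,298),rlow=(318,299),dial=(319,258),w1=(369,246),w3=(377,290),planter=(410,370),torch=(370,145)))):
    d=np.load(f'pics/{n}.npz'); W=world(d)
    for k,(u,v) in pts.items(): print(n,k,W[v,u],np.median(W[v-2:v+3,u-2:u+3].reshape(-1,3),0))
# lid plane from side view
d=np.load('pics/side0.npz');W=world(d)
m=np.zeros((480,640),np.uint8);cv2.fillPoly(m,[np.array([(408,232),(424,200),(438,248),(422,282)])],1)
P=W[m>0];c=P.mean(0);u,s,vt=np.linalg.svd(P-c,full_matrices=False);print('inside plane',c,vt[2],s[2]/len(P)**.5)
d=np.load('pics/top0.npz');W=world(d)
m[:]=0;cv2.fillPoly(m,[np.array([(330,158),(400,170),(395,185),(330,175)])],1)
P=W[m>0];c=P.mean(0);u,s,vt=np.linalg.svd(P-c,full_matrices=False);print('inside plane top',c,vt[2],s[2]/len(P)**.5)
for k in('top0','side0'):
    d=np.load(f'pics/{k}.npz');cv2.imwrite(f'pics/{k}c.png',cv2.resize(d['frame'][130:290,290:420] if k=='top0' else d['frame'][170:340,290:460],None,fx=3.5,fy=3.5,interpolation=2))
E
```

```text
top0 edgeL [0.6685 0.0116 0.1639] [0.6696 0.0116 0.1601]
top0 edgeR [ 0.6399 -0.1305  0.1672] [ 0.6401 -0.1305  0.1672]
top0 w1 [0.5878 0.0038 0.0457] [0.5875 0.0038 0.0472]
top0 w3 [ 0.5668 -0.0893  0.0458] [ 0.5663 -0.0891  0.0465]
top0 rock [ 0.4828 -0.0679  0.0464] [ 0.4829 -0.068   0.0458]
top0 rlow [ 0.474  -0.0643  0.0395] [ 0.4738 -0.0643  0.0414]
top0 dial [0.5015 0.0161 0.057 ] [0.5015 0.0161 0.0558]
top0 frL [0.4879 0.0502 0.0161] [0.4882 0.0502 0.0161]
top0 frR [ 0.4601 -0.0864  0.0231] [ 0.4598 -0.0863  0.0261]
top0 topBL [0.6305 0.0149 0.0595] [0.6305 0.0149 0.0598]
top0 topBR [ 0.6088 -0.1181  0.0602] [ 0.6088 -0.1199  0.0588]
top0 planter [ 0.5349 -0.2374  0.1206] [ 0.5347 -0.2378  0.1203]
top0 torch [0.6547 0.1531 0.1548] [0.6546 0.1527 0.1545]
top0 nozz [0.5914 0.188  0.1523] [0.5914 0.1876 0.1537]
top0 cast [0.4573 0.1446 0.0162] [0.4571 0.1446 0.0158]
top0 foot [0.6414 0.1435 0.0089] [0.6403 0.1435 0.009 ]
side0 edgeL [ 0.6675 -0.0062  0.1689] [ 0.6676 -0.0048  0.1687]
side0 edgeR [ 0.6371 -0.1281  0.1671] [ 0.6375 -0.127   0.1665]
side0 lidm [ 0.6385 -0.0761  0.1322] [ 0.6385 -0.0761  0.1328]
side0 rock [ 0.3353 -0.579   0.7097] [ 0.4835 -0.0684  0.0466]
side0 rlow [ 0.474  -0.0673  0.0461] [ 0.474  -0.0658  0.0438]
side0 dial [0.498  0.006  0.0558] [0.498  0.006  0.0548]
side0 w1 [0.5884 0.0148 0.0463] [0.5882 0.0136 0.0473]
side0 w3 [ 0.566  -0.0803  0.0486] [ 0.5662 -0.0796  0.0473]
side0 planter [ 0.5325 -0.2667  0.1239] [ 0.5323 -0.2667  0.1241]
side0 torch [0.6371 0.1527 0.1478] [0.6369 0.1525 0.1481]
inside plane [ 0.637  -0.0725  0.1287] [-0.933   0.3542 -0.0637] 0.008421721381791055
inside plane top [ 0.6391 -0.056   0.1243] [-0.9492  0.1757 -0.2609] 0.008874883932431951
```

```bash
python3 -m pendant '[[[0,0,0],-0.134],[[-32,-49,0],0],[[-32,-49,0],0],[[-32,-49,0],0],[[-32,-49,0],0],[[-32,-49,0],0],[[-32,-49,0],0],[[-32,-49,0],0],[[-32,-49,0],0],[[-32,-49,0],0],[[-32,-49,0],0],[[0,0,0],0]]' 255 5
```

```text
time_s: 1.6
tcp_pos: [0.4223, 0.0385, 0.2043]
tcp_rot: [-179.9, 0.0, 167.5]
ft_force: [0.2, 0.3, 0.1]
opening: 0.0006
gripper_force: 0.0
```

View pics/top0c.png

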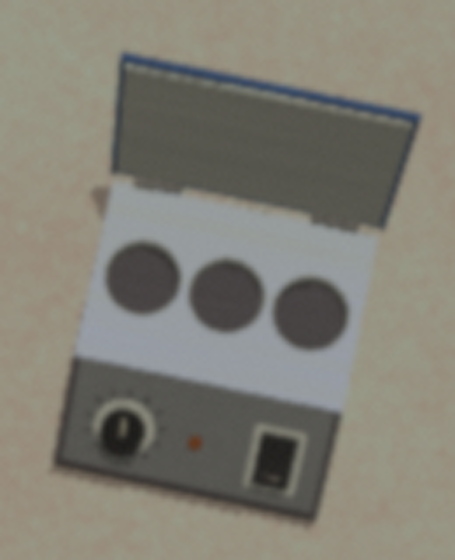

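```bash
cat >> h.py <<'E'
def ray(d,u,v,z):
    K=d['K'];r=R.from_euler('xyz',d['rotation'],degrees=True).as_matrix()@np.array([(u-K[0,2])/K[0,0],(v-K[1,2])/K[1,1],1]);o=d['xyz'];return o+r*(z-o[2])/r[2]
E
python3 - <<'E'
from h import *
np.set_printoptions(precision=4,suppress=True)
d=np.load('pics/top0.npz')
a,b=ray(d,330.9,209.1,.06),ray(d,378.9,219.4,.06); y=(a-b)[:2]; yaw=-np.arctan2(y[0],y[1]);print('yaw',np.degrees(yaw))
ex=np.array([np.cos(yaw),np.sin(yaw)]);ey=np.array([-ex[1],ex[0]])
for k,u,v,z in(('panelL',75,358,.06),('panelR',340,412,.06),('frontL',57,463,.024),('frontR',313,520,.024),('w1',143,277,.06),('w3',311,313,.06),('paddle',273,461,.046),('low',269,480,.043),('edgeL',123,55,.17),('edgeR',419,117,.17),('orange',195,443,.04)):
    p=ray(d,290+u/3.5,130+v/3.5,z); print(k,p,p[:2]@ex,p[:2]@ey)
d=snap('side','side1'); cv2.imwrite('pics/side1c.png',cv2.resize(d['frame'][80:380,180:480],None,fx=2,fy=2,interpolation=2))
o=arm.get_obs()['tcp_pos'];print(o,o[:2]@ex,o[:2]@ey)
E
```

```text
yaw -13.055517118564792
panelL [0.5394 0.0417 0.06  ] 0.5160322838945111 0.16246132803352556
panelR [ 0.508  -0.1021  0.06  ] 0.517915258845057 0.015302626479143454
frontL [0.4864 0.0533 0.024 ] 0.4617836240625123 0.16176718641557553
frontR [ 0.453 -0.089  0.024] 0.46136976085468645 0.015675027120716015
w1 [0.5843 0.0041 0.06  ] 0.5682577432348853 0.13593185741631833
w3 [ 0.563  -0.0878  0.06  ] 0.5682855516012341 0.04169051406105648
paddle [ 0.4834 -0.066   0.046 ] 0.48581485253671813 0.04485330139546312
low [ 0.4733 -0.0638  0.043 ] 0.47549021095146343 0.044749160191959514
edgeL [0.6744 0.013  0.17  ] 0.6540050142178173 0.16499989218952746
edgeR [ 0.64   -0.1349  0.17  ] 0.6539597753939997 0.013136961474354615
orange [ 0.4946 -0.0236  0.04  ] 0.4871827708952498 0.08869839368929598
[0.4217 0.0417 0.2044] 0.40138248007892874 0.1358336951928796
```

View pics/side1c.png

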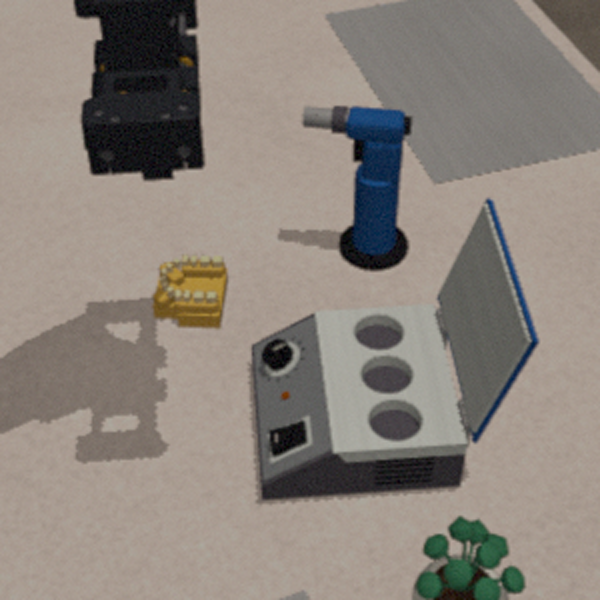

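```bash
python3 -m pendant '[[[0,0,0],0.02],[[-33,-45.5,0],0],[[-33,-45.5,0],0],[[0,0,40],0],[[0,0,40],0],[[0,0,30],0],[[0,0,18],0],[[0,0,0],0],[[0,0,0],0]]' 
python3 - <<'E'
from h import *
o=arm.get_obs();p=o['tcp_pos'];w=np.radians(-13.05);print(p[0]*np.cos(w)+p[1]*np.sin(w),-p[0]*np.sin(w)+p[1]*np.cos(w),p[2],o['tcp_rot'],o['ft_force'])
d=snap('side','side2'); cv2.imwrite('pics/side2c.png',cv2.resize(d['frame'][200:350,230:430],None,fx=4,fy=4,interpolation=2))
E
```

```text
time_s: 2.78
tcp_pos: [0.4658, -0.0584, 0.0773]
tcp_rot: [180.0, 0.0, 167.1]
ft_force: [0.7, -1.1, -0.3]
opening: 0.0004
gripper_force: 0.0
0.4669724843262523 0.04827618426877435 0.0772922224386943 [1.79962433e+02 4.54390412e-02 1.67115204e+02] [ 0.65369032 -1.09755197 -0.26793663]
```

View pics/side2c.png

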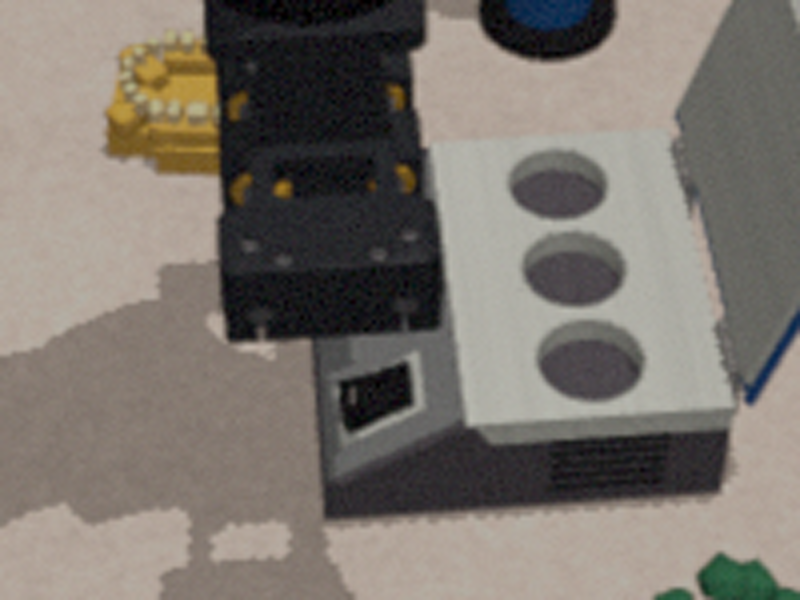

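The picture shows the gripper body at crop (330,270) hiding the fingertips. The rocker at (378,393) is clear, still on. Descending.

```bash
python3 -m pendant '[[[0,-3,10],0],[[0,0,12],0],[[0,0,8],0],[[0,0,2],0],[[0,0,1.5],0],[[0,0,1],0],[[0,0,0],0]]' ; python3 -m pendant '[[[0,0,1],0],[[0,0,1],0],[[0,0,0],0]]'; python3 -m pendant '[[[0,0,1],0],[[0,0,1],0],[[0,0,0],0]]'
```

```text
time_s: 3.7
tcp_pos: [0.4648, -0.0626, 0.0423]
tcp_rot: [180.0, 0.0, 167.0]
ft_force: [0.5, -0.0, -0.2]
opening: 0.0006
gripper_force: 0.0
time_s: 4.08
tcp_pos: [0.4646, -0.0626, 0.0401]
tcp_rot: [180.0, -0.0, 167.0]
ft_force: [-0.4, -0.3, -0.0]
opening: 0.0003
gripper_force: 0.0
time_s: 4.45
tcp_pos: [0.4645, -0.0626, 0.0381]
tcp_rot: [180.0, -0.0, 167.0]
ft_force: [0.3, 0.2, -0.3]
opening: 0.0005
gripper_force: 0.0
```

```bash
python3 -m pendant '[[[0,0,-8],0],[[-5,0,0],0],[[0,0,3],0],[[0,0,1],0],[[0,0,0],0]]' ; python3 -m pendant '[[[0,0,1],0],[[0,0,0],0]]'; python3 -m pendant '[[[0,0,1],0],[[0,0,0],0]]';python3 -m pendant '[[[0,0,1],0],[[0,0,0],0]]'
```

```text
time_s: 5.08
tcp_pos: [0.4692, -0.0637, 0.042]
tcp_rot: [-180.0, -0.0, 167.0]
ft_force: [0.2, 0.3, 0.5]
opening: 0.0008
gripper_force: 0.0
time_s: 5.32
tcp_pos: [0.4694, -0.0637, 0.0411]
tcp_rot: [180.0, -0.0, 167.0]
ft_force: [0.3, 0.3, -0.8]
opening: 0.0006
gripper_force: 0.0
time_s: 5.58
tcp_pos: [0.4695, -0.0637, 0.0401]
tcp_rot: [180.0, -0.0, 167.0]
ft_force: [0.2, 0.0, 0.3]
opening: 0.0006
gripper_force: 0.0
time_s: 5.82
tcp_pos: [0.4695, -0.0637, 0.0391]
tcp_rot: [180.0, -0.0, 167.0]
ft_force: [0.2, 0.2, 0.8]
opening: 0.001
gripper_force: 0.0
```

```bash
python3 -m pendant '[[[0,0,1],0],[[0,0,0],0]]' ; python3 -m pendant '[[[0,0,1],0],[[0,0,0],0]]'; python3 - <<'E'
from h import *
d=snap('top','top3'); cv2.imwrite('pics/top3c.png',cv2.resize(d['frame'][190:310,290:450],None,fx=5,fy=5,interpolation=2))
E
```

```text
time_s: 6.08
tcp_pos: [0.4695, -0.0637, 0.0381]
tcp_rot: [180.0, -0.0, 167.0]
ft_force: [1.1, -0.1, -0.3]
opening: 0.0007
gripper_force: 0.0
time_s: 6.32
tcp_pos: [0.4695, -0.0637, 0.0371]
tcp_rot: [180.0, -0.0, 167.0]
ft_force: [-0.8, -0.3, -0.5]
opening: 0.0008
gripper_force: 0.0
```

View pics/top3c.png

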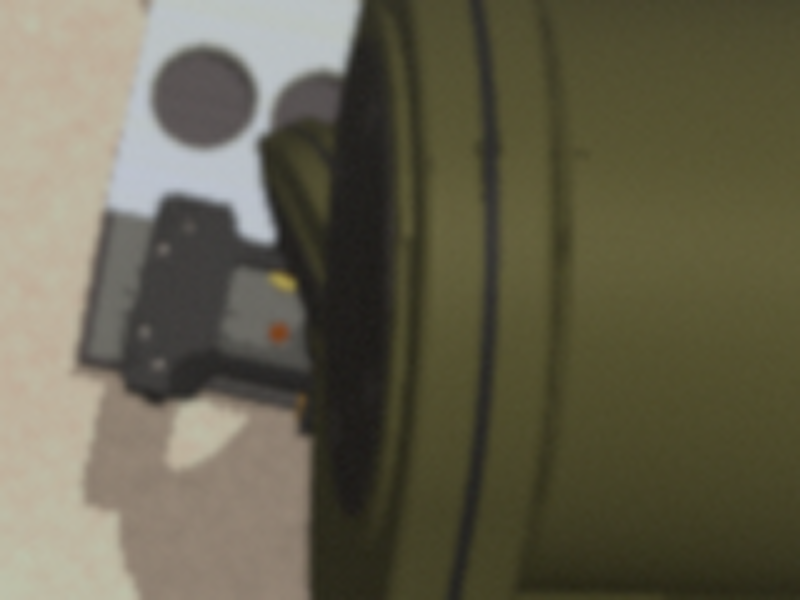

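The top view is blocked by the arm (gripper at crop (190,300)); nothing useful about the fingertip. I'll check the rocker from side depth.

```bash
python3 - <<'E'
from h import *
d=snap('side','side4'); W=world(d); W0=world(np.load('pics/side0.npz'))
np.set_printoptions(precision=1,suppress=True,linewidth=200)
print((W0[288:312:2,308:344:3,2]*1e3));print((W[288:312:2,308:344:3,2]*1e3))
cv2.imwrite('pics/side4c.png',cv2.resize(d['frame'][220:340,260:420],None,fx=5,fy=5,interpolation=2))
E
```

```text
[[ 24.4  27.3  31.5  33.8  38.6  38.1  41.7  45.1  47.9  52.3  54.1  56.9]
 [ 20.1  29.1  31.5  32.7  37.3  39.7  43.4  49.4  51.4  50.   55.5  56.6]
 [  0.3  30.5  31.6  31.4  36.7  38.4  48.   49.8  51.3  52.4  53.4  56.4]
 [  1.1  27.4  31.7  35.5  45.5 709.7  48.2  52.3  51.2  48.2  52.9  55.3]
 [  1.6  29.3  29.1  44.5  46.3  44.   48.7  50.3  52.6  50.1  54.9  57.1]
 [ -0.3  27.5  32.   44.1  42.7  46.6  47.9  48.3  51.1  51.5 709.7  56.1]
 [  0.   27.8  26.9  43.1  44.   47.6  46.1  50.2  52.5  50.5  51.9  57.1]
 [ -1.   26.8  28.1  41.7  45.5  46.5  48.3  47.4  49.2  53.2  54.7  53.4]
 [ -0.5  27.9  30.7  42.6  43.7  43.3  42.1  47.3  48.4  50.6  52.3  55.7]
 [  1.7  28.   28.7  38.4  39.6  40.3  41.   44.2  47.4  49.   52.8  55. ]
 [ -1.8  25.9  28.2  30.8  37.   37.2  42.2  45.9  46.   48.2  51.6  54.7]
 [  1.1  25.3 709.7  34.5  35.5  37.5  43.   42.7  46.2  46.   50.1  50.5]]
[[179.5 178.8 179.1 177.7 178.3 179.6 177.8 177.8 178.2 177.3 179.6 177.7]
 [178.2 179.2 177.5 179.3 180.3 178.  177.9 178.2 176.  176.8 176.1 176. ]
 [176.  176.2 175.6 174.3 174.2 174.  175.3 173.2 173.3 171.6 172.  172.8]
 [173.2 171.5 171.7 171.  171.8 170.9 169.2 709.7 170.2 167.7 165.8 166.1]
 [165.8 165.6 165.8 164.  165.1 162.7 164.2 163.4 163.1 161.4 163.8 161.8]
 [161.8 160.8 161.6 159.5 160.  159.8 152.2 151.7 709.7 150.  150.  149.8]
 [150.1 150.5 150.8 149.2 148.  148.2 149.  145.2 145.9 146.1 146.  144.6]
 [145.1 145.  146.7 144.8 143.3 145.  144.9 141.3 143.6  51.9 141.6 141.3]
 [141.1 139.5 140.9 140.8 140.6 140.5 138.9 139.9 139.9  51.2 137.7 137.6]
 [138.2 138.1 138.1 136.7  38.4  41.6  42.3  43.1  48.5  50.1  54.6  55.4]
 [ -0.   26.6  29.   31.9  37.   39.   39.7  44.5  45.8  48.4  50.8  53.9]
 [  0.5  26.9  30.5  32.9  35.4  39.4  41.1  43.9  47.4  46.8  48.8  51.5]]
```

View pics/side4c.png

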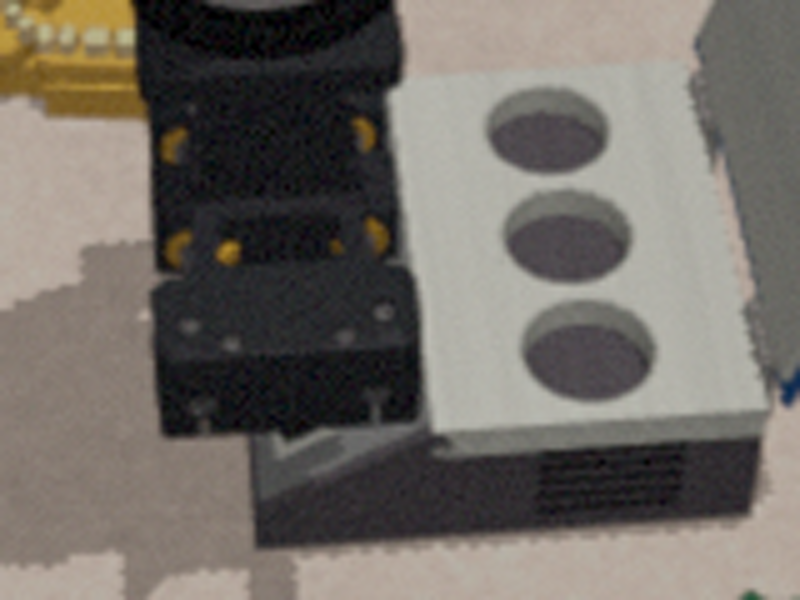

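The fingertip shows at crop (290,433), just over the rocker's frame. I can't tell whether the rocker has moved, so I keep going down in 1 mm steps.

```bash
for i in 1 ; do python3 -m pendant '[[[0,0,1],0],[[0,0,0],0]]' | grep -E 'tcp_pos|force: \['; done; python3 -m pendant '[[[0,0,1],0],[[0,0,0],0]]'| grep -E 'tcp_pos|force: \['; python3 -m pendant '[[[0,0,-60],0],[[-0,0,-60],0],[[50,0,0],0],[[50,0,0],0],[[0,0,0],0]]'; python3 - <<'E'
from h import *
d=snap('side','side5'); W=world(d)
np.set_printoptions(precision=1,suppress=True,linewidth=200)
print((W[288:312:2,308:344:3,2]*1e3))
cv2.imwrite('pics/side5c.png',cv2.resize(d['frame'][270:330,290:370],None,fx=8,fy=8,interpolation=2))
E
```

```text
tcp_pos: [0.4695, -0.0637, 0.0361]
ft_force: [0.5, 0.5, 0.0]
tcp_pos: [0.4695, -0.0637, 0.0351]
ft_force: [-0.0, 1.4, 0.3]
time_s: 7.55
tcp_pos: [0.3668, -0.0413, 0.1554]
tcp_rot: [-179.9, -0.3, 167.1]
ft_force: [1.4, -0.3, 1.2]
opening: 0.0006
gripper_force: 0.0
[[23.1 27.9 31.  30.9 37.4 38.6 45.  44.9 48.  51.6 53.8 58.4]
 [20.6 27.7 30.4 34.1 36.2 40.5 40.7 48.7 50.7 50.7 54.9 59.5]
 [ 2.5 27.6 30.5 35.3 37.6 39.9 46.9 49.7 51.  49.7 52.8 56.4]
 [-0.3 28.9 33.  33.8 43.9 44.3 48.1 49.7 53.1 51.7 53.  57.3]
 [-1.8 29.3 30.  42.6 44.5 44.4 48.3 50.7 52.3 54.3 54.8 57.2]
 [ 0.7 28.3 31.1 43.1 44.9 46.1 47.3 49.9 50.8 51.  53.8 54.7]
 [-0.8 27.4 31.5 44.1 44.2 45.3 45.9 49.  50.6 51.6 52.7 55.8]
 [-0.5 25.8 32.8 43.  44.7 46.2 48.  47.  48.  50.6 50.4 57.8]
 [-2.7 27.2 30.4 43.7 42.8 44.1 41.7 46.4 47.8 48.7 51.8 53.7]
 [-2.5 26.7 29.3 40.1 37.4 40.6 43.8 43.6 46.5 49.3 51.9 54. ]
 [ 0.8 26.1 30.5 31.1 38.1 39.  38.3 43.6 46.8 49.5 51.9 52.1]
 [-2.1 28.3 30.3 33.  35.6 38.3 42.2 44.5 44.4 47.9 49.5 50.1]]
```

```bash
python3 - <<'E'
from h import *
d=np.load('pics/side0.npz');W=sum(world(np.load(f'pics/side{i}.npz')) for i in(0,))
w=np.radians(-13.05);S=W[...,0]*np.cos(w)+W[...,1]*np.sin(w);T=-W[...,0]*np.sin(w)+W[...,1]*np.cos(w)
np.set_printoptions(precision=1,suppress=True,linewidth=200)
print(S[294:308:3,308:344:2]*1e3);print(T[294:308:3,308:344:2]*1e3);print(W[294:308:3,308:344:2,2]*1e3)
p=arm.get_obs()['tcp_pos'];print(p[0]*np.cos(w)+p[1]*np.sin(w),-p[0]*np.sin(w)+p[1]*np.cos(w),p[2])
E
```

```text
[[462.5 465.5 468.6 471.7 474.9 477.7 480.7 483.8 486.9 489.9 492.8 495.9 499.  502.1 505.  508.  510.8 513.7]
 [462.1 465.1 468.3 471.4 474.2 477.3 480.4 483.4 486.5 489.5 492.5 495.5 498.4 501.6 504.6 507.5 510.3 513.1]
 [461.8 464.8 467.9 471.1 473.9 476.9 480.  483.1 486.  489.1 492.1 494.9 497.9 501.1 504.  507.1 510.  512.7]
 [461.5 464.5 467.6 470.7 473.5 476.6 479.6 482.5 485.7 488.7 491.9 494.6 497.6 500.8 503.6 506.5 509.2 512.2]
 [461.2 464.2 467.3 470.4 473.2 476.3 479.4 482.4 485.4 488.5 491.5 494.4 497.3 500.3 503.1 506.  509.  511.8]]
[[89.3 67.8 66.2 63.6 62.  53.  51.5 50.7 49.7 48.6 46.  45.7 45.3 46.2 43.8 43.2 39.8 38. ]
 [83.5 62.8 62.7 59.5 47.6 47.1 47.  44.7 44.1 43.6 41.3 40.5 39.  40.3 39.2 37.1 34.6 32.3]
 [77.5 57.1 54.5 55.3 42.6 39.9 40.9 40.6 38.2 38.5 36.6 33.8 32.6 34.2 32.3 32.4 30.7 28. ]
 [69.9 51.4 48.5 47.2 36.  37.2 33.9 32.  33.6 32.5 34.5 29.6 29.5 30.3 27.5 26.5 23.  22.5]
 [63.8 45.1 43.  42.  34.  33.  32.7 32.  30.7 30.9 29.7 27.7 25.1 25.2 21.9 20.2 20.4 18.2]]
[[ 1.1 27.1 28.8 31.7 33.3 44.1 45.5 46.3 47.1 48.2 51.  51.1 51.2 49.8 52.5 52.9 56.7 58.7]
 [ 0.5 25.8 25.5 29.2 43.6 43.9 43.8 46.3 46.7 47.  49.6 50.2 51.8 49.9 50.8 53.2 55.9 58.6]
 [ 0.  25.4 28.3 26.9 42.6 45.6 44.  44.1 46.7 46.1 48.1 51.4 52.5 50.2 52.3 51.9 53.6 56.8]
 [ 1.8 25.  28.2 29.6 43.5 41.6 45.5 47.6 45.2 46.3 43.4 49.3 49.2 47.8 51.  52.  56.2 56.5]
 [ 1.7 25.4 27.8 28.7 38.6 39.6 39.6 40.1 41.5 41.  42.1 44.5 47.4 47.  50.9 52.8 52.3 54.7]]
0.3703148848791036 0.04352533580472913 0.15547398128667733
```

View pics/side5c.png

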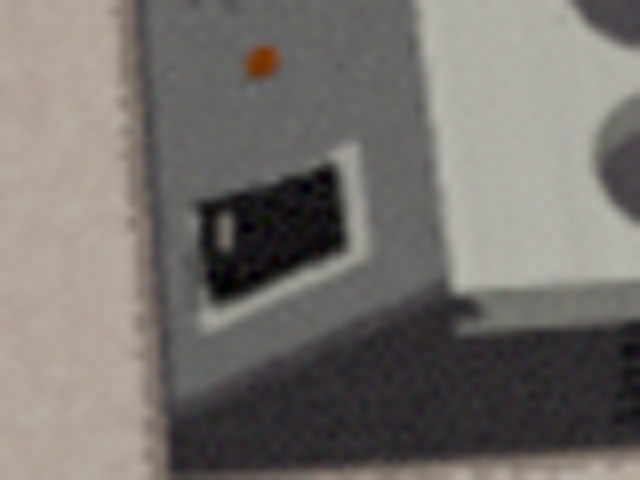

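The crop shows the black paddle, unmoved, at (275,230); depth puts it at s 0.474–0.500, so the fingertip passed just in front of it. Moving 5 mm further in.

```bash
python3 -m pendant '[[[-50,0,0],0],[[-57,0,0],0],[[0,0,50],0],[[0,0,45],0],[[0,0,10],0],[[0,0,0],0]]'|grep -E 'tcp_pos|force: \['; for i in 1; do python3 -m pendant '[[[0,0,2],0],[[0,0,1],0],[[0,0,0],0]]'|grep -E 'tcp_pos|force: \['; done; python3 -m pendant '[[[0,0,1],0],[[0,0,1],0]]'|grep -E 'tcp_pos|force: \['; python3 -m pendant '[[[0,0,1],0],[[0,0,1],0]]'|grep -E 'tcp_pos|force: \['
```

```text
tcp_pos: [0.477, -0.0653, 0.0502]
ft_force: [0.6, 1.0, -0.6]
tcp_pos: [0.4768, -0.0654, 0.0479]
ft_force: [-0.6, 0.1, 0.4]
tcp_pos: [0.4764, -0.0653, 0.0453]
ft_force: [0.0, 0.7, -0.8]
tcp_pos: [0.4763, -0.0653, 0.0431]
ft_force: [-0.1, -0.4, -0.9]
```

```bash
python3 -m pendant '[[[0,0,1],0],[[0,0,0],0]]'|grep -E 'tcp_pos|force: \['; python3 -m pendant '[[[0,0,1],0],[[0,0,0],0]]'|grep -E 'tcp_pos|force: \['; python3 -m pendant '[[[0,0,1],0],[[0,0,0],0]]'|grep -E 'tcp_pos|force: \['
```

```text
tcp_pos: [0.4763, -0.0653, 0.0421]
ft_force: [0.1, 0.2, -0.6]
tcp_pos: [0.4763, -0.0653, 0.0411]
ft_force: [0.6, -0.2, 0.2]
tcp_pos: [0.4763, -0.0653, 0.0401]
ft_force: [-0.2, -0.4, -0.5]
```

```bash
python3 -m pendant '[[[0,0,1],0],[[0,0,0],0]]'|grep -E 'tcp_pos|force: \['; python3 -m pendant '[[[0,0,1],0],[[0,0,0],0]]'|grep -E 'tcp_pos|force: \['; python3 -m pendant '[[[0,0,1],0],[[0,0,0],0]]'|grep -E 'tcp_pos|force: \['; python3 - <<'E'
from h import *
o=arm.get_obs();print(o['ft_force'],o['torque'],o['tau'],o['time_s'])
E
```

```text
tcp_pos: [0.4763, -0.0653, 0.0391]
ft_force: [0.1, -0.8, -0.8]
tcp_pos: [0.4763, -0.0653, 0.0381]
ft_force: [-0.5, -0.2, 0.1]
tcp_pos: [0.4763, -0.0653, 0.0371]
ft_force: [-0.8, 0.3, -0.3]
[-0.75002009  0.30292674 -0.3282187 ] [ 0.00332725  0.01337393 -0.00733452] [-8.16372834e-03 -4.66907930e+01 -2.93518128e-01 -4.12159815e+00
 -3.14504112e-03  6.27080910e-02 -1.92691812e-03] 10.725
```

```bash
python3 - <<'E'
from h import *
d=snap('side','side6'); W=world(d)
o=arm.get_obs();p=o['tcp_pos'];w=np.radians(-13.05)
r=R.from_euler('xyz',d['rotation'],degrees=True).as_matrix()
def proj(p):
    q=r.T@(p-d['xyz']); k=d['K']@q; return k[:2]/k[2]
print('tcp px',proj(p), 'mid5cm', proj(p+[0,0,.05]))
S=W[...,0]*np.cos(w)+W[...,1]*np.sin(w);T=-W[...,0]*np.sin(w)+W[...,1]*np.cos(w)
np.set_printoptions(precision=1,suppress=True,linewidth=220)
print(W[296:318:2,308:346:2,2]*1e3)
cv2.imwrite('pics/side6c.png',cv2.resize(d['frame'][260:335,280:380],None,fx=8,fy=8,interpolation=2))
E
```

```text
tcp px [319.15704005 301.29121208] mid5cm [318.46005637 280.34573425]
[[165.7 167.3 164.9 164.1 164.5 165.1 165.1 162.2 165.  163.  162.  162.6 164.5 161.9 160.1 162.6 162.2 159.5 160.4]
 [161.  161.1 160.9 161.2 160.6 160.1 161.8 160.7 159.8 151.6 151.5 152.  152.4 150.1 149.8 151.  151.1 149.2 148.5]
 [150.9 148.1 149.3 149.3 149.  150.  148.9 148.3 145.8 146.4 147.8 146.7 147.3 146.7 146.1 146.5 145.7 144.7 144.9]
 [145.2 144.5 145.9 709.7 146.6 143.5 145.3 144.1 143.6 144.4 144.5 142.7 143.4 143.6 141.3 142.6 140.1 140.5 140.7]
 [141.3 142.4 143.5 140.7 140.6 139.1 140.1 140.5 140.6 139.5 138.5 140.3 138.1 138.8 138.1 136.4 139.  136.2 137.2]
 [137.5 137.3 137.3 136.8 137.5 134.8  40.2  38.7  41.1  42.9  43.6  45.6  47.5  48.1  49.   53.3  54.6  56.5  56.5]
 [  1.2  23.5  29.3  30.8  34.2  31.9  36.8  41.9  39.1  42.4  43.1  46.   46.4  50.9  50.1  51.9  51.7  52.6  56.9]
 [  1.4  24.6  27.1  28.4  32.   32.8  38.1  37.   38.2  41.  709.7  44.6  46.   49.2  51.4  51.3  51.6  52.4  51.6]
 [  0.4  25.2  27.7  30.1  31.1  33.1  36.5  37.6  37.3  39.6  41.5  45.1  43.9  46.7  46.3  47.4  46.9  46.7  46.6]
 [  0.7  23.5  27.9  29.4  30.9  35.   32.9  37.9  38.5  38.4  40.8  43.2  45.8  42.8  43.6  43.2  44.   40.9  39.4]
 [  0.4  23.6  27.3  29.6  32.2  33.6  35.4  36.5  37.1  39.6  38.   39.9  40.8  37.7  36.8  37.3  36.   36.7  35. ]]
```

View pics/side6c.png

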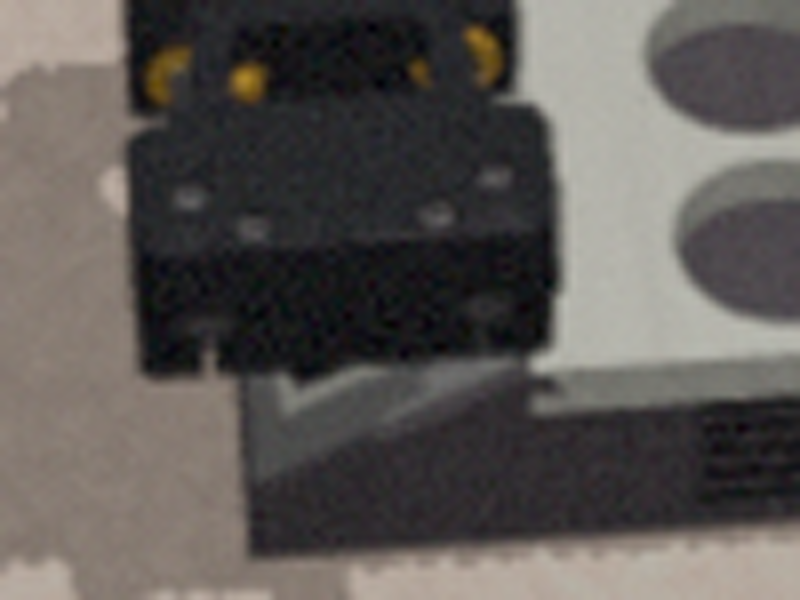

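```bash
python3 - <<'E'
from h import *
d=np.load('pics/side1.npz'); W=world(d)
r=R.from_euler('xyz',d['rotation'],degrees=True).as_matrix()
def proj(p):
    k=d['K']@(r.T@(p-d['xyz'])); return k[:2]/k[2]
p=np.array([.4217,.0417,.2044])
for h in(0,.02,.04,.06,.1):print(h,proj(p+[0,0,h]))
np.set_printoptions(precision=3,suppress=True,linewidth=220)
for v in range(158,176,2): print(v,(W[v,245:275:3,2]*1e3).round())
for v in(164,166,167,168): print(v,W[v,257])
d=np.load('pics/top3.npz');W=world(d)
for v in range(225,275,5): print(v,(W[v,314:356:3,2]*1e3).round())
E
```

```text
0 [259.39195834 183.04751025]
0.02 [258.01517822 172.13935459]
0.04 [256.58747269 160.82771962]
0.06 [255.105963   149.08979721]
0.1 [251.96888884 124.23492554]
158 [317. 315. 315. 314. 315. 315. 314. 313. 314. 312.]
160 [312. 313. 312. 311. 312. 311. 310. 312. 310. 308.]
162 [309. 311. 309. 309. 309. 308. 310. 308. 307. 307.]
164 [307. 307. 307. 306. 307. 306. 306. 305. 305. 304.]
166 [304. 305. 302. 249. 250. 249. 249. 249.   0.   1.]
168 [  2.   1.   2. 247. 246. 245. 244. 244.   0.  -2.]
170 [  2.  -1.   2. 239.   2.   1.   4.   2.   1.   1.]
172 [-1.  0. -0.  0.  1. -1.  0. -2.  1. -0.]
174 [ 0.  0.  0.  3.  2.  0. -0.  0. -1. -0.]
164 [ 0.409 -0.048  0.307]
166 [0.419 0.023 0.25 ]
167 [0.419 0.024 0.248]
168 [0.418 0.023 0.246]
225 [ 58.  61.  64.  62.  60.  60.  60.  60.  61.  57. 417. 437. 464. 467.]
230 [ 62.  60.  59. 177. 179. 180. 181. 174.  62.  59. 400. 430. 446. 473.]
235 [ 53.  54.  57. 177. 173. 177. 175. 181.  62.  57.  57. 410. 430. 458.]
240 [ 50.  48. 180. 178. 177. 179. 178. 183. 178. 178. 178. 383. 426. 434.]
245 [ 42.  48. 176. 178. 175. 176. 178. 176.  52.  49. 167. 161. 398. 428.]
250 [ 39. 177. 178. 177. 180. 174. 179. 173.  42.  44.  47.  43. 367. 408.]
255 [ 31. 175. 176. 177. 177. 179. 178.  40.  41.  40.  41.  42.  45. 380.]
260 [ 28. 179. 178. 178. 176. 178. 179. 179.  34.  37.  39.  35.  37. 269.]
265 [ -1. 179. 177. 179. 178. 180. 151. 154. 176. 180. 179. 179. 176. 677.]
270 [ -2.  -1. 136.  -4.  -1.   3.  -3.   4.  -0.   4. 150. 150. 154. 677.]
```

The depth shows the true fingertip at z≈0.241 when the reported TCP was 0.204. The gripper body agrees: it sits 100 mm above the reported TCP, not 64. So the real tip is about 36 mm above the reported TCP, and nothing has been touched yet. I'll correct for this and find the contact by force.

```bash
python3 -m pendant '[[[11,0,0],0],[[0,0,10],0],[[0,0,10],0],[[0,0,4],0],[[0,0,1],0],[[0,0,0],0]]'|grep -E 'tcp_pos|force: \['; python3 -m pendant '[[[0,0,1],0],[[0,0,1],0]]'|grep -E 'tcp_pos|force: \['; python3 -m pendant '[[[0,0,1],0],[[0,0,1],0]]'|grep -E 'tcp_pos|force: \['
```

```text
tcp_pos: [0.4657, -0.0628, 0.0122]
ft_force: [0.1, 0.6, -0.1]
tcp_pos: [0.4658, -0.0629, 0.0103]
ft_force: [0.3, 0.2, 0.6]
tcp_pos: [0.4657, -0.0628, 0.0084]
ft_force: [-0.3, -0.3, 4.6]
```

Contact at 0.0084 reported, as predicted. Pressing through.

```bash
python3 -m pendant '[[[0,0,1],0],[[0,0,1],0]]'|grep -E 'tcp_pos|force: \['; python3 -m pendant '[[[0,0,1],0],[[0,0,0.5],0]]'|grep -E 'tcp_pos|force: \['
```

```text
tcp_pos: [0.4658, -0.0628, 0.0063]
ft_force: [-0.6, 0.2, 8.8]
tcp_pos: [0.4659, -0.0629, 0.0058]
ft_force: [-1.5, 1.3, 21.3]
```

```bash
python3 -m pendant '[[[0,0,0.5],0],[[0,0,0],0]]'|grep -E 'tcp_pos|force: \['
```

```text
tcp_pos: [0.466, -0.0629, 0.0057]
ft_force: [-1.9, 0.8, 21.9]
```

```bash
python3 -m pendant '[[[0,0,-6],0],[[4,0,0],0],[[0,0,3],0],[[0,0,2],0],[[0,0,0],0]]'|grep -E 'tcp_pos|force: \['; python3 -m pendant '[[[0,0,1],0],[[0,0,0],0]]'|grep -E 'tcp_pos|force: \[';python3 -m pendant '[[[0,0,1],0],[[0,0,0],0]]'|grep -E 'tcp_pos|force: \['
```

```text
tcp_pos: [0.4615, -0.0619, 0.0047]
ft_force: [0.5, -0.8, -0.5]
tcp_pos: [0.4618, -0.062, 0.0042]
ft_force: [0.2, 0.2, 1.1]
tcp_pos: [0.462, -0.062, 0.0035]
ft_force: [-0.7, 0.3, 5.3]
```

```bash
python3 -m pendant '[[[0,0,1],0],[[0,0,0],0]]'|grep -E 'tcp_pos|force: \['; python3 -m pendant '[[[0,0,0.7],0],[[0,0,0],0]]'|grep -E 'tcp_pos|force: \['
```

```text
tcp_pos: [0.4621, -0.062, 0.0031]
ft_force: [-0.9, 0.3, 11.5]
tcp_pos: [0.4622, -0.062, 0.0029]
ft_force: [-1.8, 1.0, 17.2]
```

```bash
python3 -m pendant '[[[0,0,-45],0],[[0,0,-45],0],[[0,0,-45],0],[[0,0,-47],0],[[-57,11.5,0],0],[[-57,11.5,0],0],[[-57,11.5,0],0],[[-57,11.5,0],0],[[0,0,0],0],[[0,0,0],0]]'; python3 - <<'E'
from h import *
d=snap('side','side7'); W=world(d);dt=snap('top','top7')
np.set_printoptions(precision=1,suppress=True,linewidth=200)
for i in(0,7):
  W=world(np.load(f'pics/side{i}.npz'));m=W[...,2];print(i,[np.median(m[294:304,c]*1e3).round(1) for c in range(314,336,2)])
p=arm.get_obs()['tcp_pos'];w=np.radians(-13.05);print(p[0]*np.cos(w)+p[1]*np.sin(w),-p[0]*np.sin(w)+p[1]*np.cos(w),p[2])
a=d['frame'][150:350,270:470];b=d['frame'][280:316,300:345]
cv2.imwrite('pics/p7.png',np.hstack([cv2.resize(a,(500,500)),cv2.resize(b,(300,500),interpolation=2)]))
E
```

```text
time_s: 15.65
tcp_pos: [0.6927, -0.0683, 0.1826]
tcp_rot: [-180.0, -0.2, 167.0]
ft_force: [-0.3, 0.1, 0.3]
opening: 0.0005
gripper_force: 0.0
0 [np.float64(29.8), np.float64(42.7), np.float64(44.0), np.float64(44.8), np.float64(46.2), np.float64(46.5), np.float64(48.0), np.float64(48.8), np.float64(50.0), np.float64(51.5), np.float64(50.0)]
7 [np.float64(30.4), np.float64(36.7), np.float64(41.0), np.float64(41.0), np.float64(44.7), np.float64(47.3), np.float64(50.4), np.float64(53.2), np.float64(54.5), np.float64(51.4), np.float64(49.9)]
0.6900772760483559 0.0896443323030963 0.18340778873325564
```

```bash
python3 -m pendant '[[[0,0,30],0],[[0,0,29],0],[[10,0,0],0],[[10,0,0],0],[[3,0,0],0],[[3,0,0],0],[[3,0,0],0],[[3,0,0],0],[[3,0,0],0],[[0,0,0],0]]'; python3 - <<'E'
import numpy as np
r,o=97,4
for a in np.arange(90,-1,-7.5):
    t=np.radians(a); s=620.5-r*np.cos(t)+o*np.sin(t)+9; z=63+r*np.sin(t)+o*np.cos(t)-36
    print(a,round(s,1),round(z,1), '' if a==90 else (round((s0-s)/4,2),round((z0-z)/4,2))); s0,z0=s,z
E
```

```text
time_s: 17.0
tcp_pos: [0.6599, -0.0603, 0.1245]
tcp_rot: [180.0, -0.0, 167.0]
ft_force: [1.0, 0.8, 0.1]
opening: 0.0005
gripper_force: 0.4
90.0 633.5 124.0 
82.5 620.8 123.7 (np.float64(3.17), np.float64(0.08))
75.0 608.3 121.7 (np.float64(3.14), np.float64(0.49))
67.5 596.1 118.1 (np.float64(3.05), np.float64(0.9))
60.0 584.5 113.0 (np.float64(2.9), np.float64(1.29))
52.5 573.6 106.4 (np.float64(2.71), np.float64(1.65))
45.0 563.7 98.4 (np.float64(2.47), np.float64(1.99))
37.5 555.0 89.2 (np.float64(2.19), np.float64(2.3))
30.0 547.5 79.0 (np.float64(1.87), np.float64(2.56))
22.5 541.4 67.8 (np.float64(1.52), np.float64(2.79))
15.0 536.8 56.0 (np.float64(1.14), np.float64(2.96))
7.5 533.9 43.6 (np.float64(0.75), np.float64(3.09))
0.0 532.5 31.0 (np.float64(0.34), np.float64(3.16))
```

```bash
python3 -m pendant '[[[3,0,0],0],[[3.2,0,0],0],[[3.2,0,0],0],[[3.2,0,0],0],[[3.2,0,0],0],[[3.2,0,0],0],[[3.2,0,0],0]]'; python3 - <<'E'
from h import *
d=snap('side','side8'); W=world(d);w=np.radians(-13.05);S=W[...,0]*np.cos(w)+W[...,1]*np.sin(w)
m=(abs(W[...,2]-.0595)<.004)&(S>.52)&(S<.56);p=arm.get_obs()['tcp_pos'];print(p[0]*np.cos(w)+p[1]*np.sin(w))
# lid inner points
T=-W[...,0]*np.sin(w)+W[...,1]*np.cos(w)
l=(T>.02)&(T<.15)&(S>.56)&(S<.645)&(W[...,2]>.085)&(W[...,2]<.15);P=np.c_[S[l],W[l][:,2]];print(l.sum());print([ (round(z,3),np.median(P[abs(P[:,1]-z)<.004,0]).round(4)) for z in np.arange(.09,.15,.01)])
E
```

```text
time_s: 17.88
tcp_pos: [0.6382, -0.0555, 0.1245]
tcp_rot: [-180.0, -0.0, 167.0]
ft_force: [0.5, 0.6, 1.8]
opening: 0.0007
gripper_force: 0.6
0.6337941054074696
712
[(np.float64(0.09), np.float64(0.6187)), (np.float64(0.1), np.float64(0.6186)), (np.float64(0.11), np.float64(0.6186)), (np.float64(0.12), np.float64(0.6186)), (np.float64(0.13), np.float64(0.6186)), (np.float64(0.14), np.float64(0.6184))]
```

The lid now measures vertical, as planned. Continuing along the arc.

```bash
python3 -m pendant '[[[3.2,0,0.1],0],[[3.2,0,0.1],0],[[3.2,0,0.1],0],[[3.2,0,0.1],0],[[3.1,0,0.5],0],[[3.1,0,0.5],0],[[3.1,0,0.5],0],[[3.1,0,0.5],0],[[3.1,0,0.9],0],[[3,0,0.9],0],[[3,0,0.9],0],[[3,0,0.9],0]]'; python3 -m pendant '[[[2.9,0,1.3],0],[[2.9,0,1.3],0],[[2.9,0,1.3],0],[[2.9,0,1.3],0],[[2.7,0,1.6],0],[[2.7,0,1.6],0],[[2.7,0,1.7],0],[[2.7,0,1.7],0],[[2.5,0,2],0],[[2.5,0,2],0],[[2.5,0,2],0],[[2.4,0,2],0]]'; python3 - <<'E'
from h import *
d=snap('side','side9'); W=world(d);w=np.radians(-13.05);S=W[...,0]*np.cos(w)+W[...,1]*np.sin(w);p=arm.get_obs()['tcp_pos'];print(p[0]*np.cos(w)+p[1]*np.sin(w),p[2])
E
```

```text
time_s: 19.42
tcp_pos: [0.6019, -0.0471, 0.1184]
tcp_rot: [180.0, -0.0, 167.0]
ft_force: [0.4, -0.4, -0.3]
opening: 0.0006
gripper_force: 0.4
time_s: 20.92
tcp_pos: [0.5705, -0.0398, 0.0986]
tcp_rot: [180.0, 0.0, 167.0]
ft_force: [1.1, -0.7, -0.5]
opening: 0.0008
gripper_force: 0.3
0.5641934612282923 0.09831659020919067
```

```bash
python3 - <<'E'
from h import *
w=np.radians(-13.05)
for n in('side','top'):
    W=world(snap(n,n+'10'));S=W[...,0]*np.cos(w)+W[...,1]*np.sin(w);T=-W[...,0]*np.sin(w)+W[...,1]*np.cos(w);Z=W[...,2]
    for lo,hi in((.015,.035),(.14,.16)):
        l=(T>lo)&(T<hi)&(Z>.062)&(Z<.16)&(S>.5)
        print(n,lo,l.sum(),[(round(s,3),np.percentile(Z[l&(abs(S-s)<.005)],[10,50,90]).round(3).tolist() if (l&(abs(S-s)<.005)).sum() else 0) for s in np.arange(.52,.64,.01)])
E
```

```text
side 0.015 519 [(np.float64(0.52), [0.062, 0.062, 0.062]), (np.float64(0.53), [0.062, 0.063, 0.063]), (np.float64(0.54), [0.139, 0.141, 0.143]), (np.float64(0.55), [0.134, 0.138, 0.142]), (np.float64(0.56), [0.124, 0.128, 0.132]), (np.float64(0.57), [0.114, 0.119, 0.122]), (np.float64(0.58), [0.105, 0.109, 0.113]), (np.float64(0.59), [0.095, 0.099, 0.103]), (np.float64(0.6), [0.087, 0.09, 0.094]), (np.float64(0.61), [0.076, 0.08, 0.084]), (np.float64(0.62), [0.067, 0.07, 0.075]), (np.float64(0.63), [0.064, 0.064, 0.065])]
side 0.14 13 [(np.float64(0.52), [0.062, 0.062, 0.062]), (np.float64(0.53), [0.062, 0.062, 0.062]), (np.float64(0.54), [0.063, 0.14, 0.141]), (np.float64(0.55), 0), (np.float64(0.56), 0), (np.float64(0.57), 0), (np.float64(0.58), 0), (np.float64(0.59), 0), (np.float64(0.6), 0), (np.float64(0.61), 0), (np.float64(0.62), 0), (np.float64(0.63), 0)]
top 0.015 0 [(np.float64(0.52), 0), (np.float64(0.53), 0), (np.float64(0.54), 0), (np.float64(0.55), 0), (np.float64(0.56), 0), (np.float64(0.57), 0), (np.float64(0.58), 0), (np.float64(0.59), 0), (np.float64(0.6), 0), (np.float64(0.61), 0), (np.float64(0.62), 0), (np.float64(0.63), 0)]
top 0.14 276 [(np.float64(0.52), [0.063, 0.064, 0.065]), (np.float64(0.53), [0.062, 0.063, 0.063]), (np.float64(0.54), [0.062, 0.139, 0.144]), (np.float64(0.55), [0.063, 0.137, 0.142]), (np.float64(0.56), [0.063, 0.131, 0.133]), (np.float64(0.57), [0.12, 0.12, 0.12]), (np.float64(0.58), [0.104, 0.105, 0.108]), (np.float64(0.59), [0.096, 0.099, 0.103]), (np.float64(0.6), [0.086, 0.091, 0.094]), (np.float64(0.61), [0.076, 0.08, 0.084]), (np.float64(0.62), [0.067, 0.073, 0.075]), (np.float64(0.63), 0)]
```

The lid sits at about 44°, following as planned. Continuing, slower towards the end.

```bash
python3 -m pendant '[[[2.2,0,2.3],0],[[2.2,0,2.3],0],[[2.2,0,2.3],0],[[2.2,0,2.3],0],[[1.9,0,2.6],0],[[1.9,0,2.6],0],[[1.9,0,2.6],0],[[1.8,0,2.6],0],[[1.5,0,2.8],0],[[1.5,0,2.8],0],[[1.5,0,2.8],0],[[1.5,0,2.8],0]]'; python3 -m pendant '[[[1.2,0,3],0],[[1.2,0,3],0],[[1.1,0,3],0],[[1.1,0,3],0],[[0.8,0,3],0],[[0.8,0,3],0],[[0.7,0,3],0],[[0.7,0,3],0],[[0.3,0,2.5],0],[[0.3,0,2.5],0],[[0,0,1.5],0],[[0,0,0],0]]'
```

```text
time_s: 22.58
tcp_pos: [0.5489, -0.0349, 0.0677]
tcp_rot: [180.0, 0.0, 167.0]
ft_force: [1.0, -0.3, 0.1]
opening: 0.0007
gripper_force: 0.2
time_s: 24.08
tcp_pos: [0.5408, -0.033, 0.0373]
tcp_rot: [-180.0, -0.0, 167.0]
ft_force: [1.1, 0.1, -0.1]
opening: 0.0005
gripper_force: 0.0
```

Now gentle 1 mm steps to the stop (expected near 0.031).

```bash
python3 -m pendant '[[[0,0,1.5],0],[[0,0,1.5],0],[[0,0,1],0],[[0,0,1],0],[[0,0,0],0]]'|grep -E 'tcp_pos|force: \['; python3 -m pendant '[[[0,0,1],0],[[0,0,0],0]]'|grep -E 'tcp_pos|force: \['; 
```

```text
tcp_pos: [0.5409, -0.033, 0.0334]
ft_force: [-1.3, 0.5, 9.2]
tcp_pos: [0.5409, -0.033, 0.0332]
ft_force: [-4.1, 0.7, 18.3]
```

```bash
python3 -m pendant '[[[0,0,1],0],[[0,0,0],0]]'|grep -E 'tcp_pos|force: \['
```

```text
tcp_pos: [0.5409, -0.033, 0.0331]
ft_force: [-6.6, 0.9, 26.5]
```

```bash
python3 -m pendant '[[[0,0,-5],0],[[0,0,-40],0],[[0,0,-60],0],[[0,0,-60],0],[[50,50,0],0],[[50,50,0],0],[[40,50,0],0],[[0,60,0],0],[[0,0,0],0],[[0,0,0],0]]'; python3 - <<'E'
from h import *
w=np.radians(-13.05);d=snap('side','side11')
for n,dd in(('side',d),('top',snap('top','top11'))):
    W=world(dd);S=W[...,0]*np.cos(w)+W[...,1]*np.sin(w);T=-W[...,0]*np.sin(w)+W[...,1]*np.cos(w);Z=W[...,2]
    l=(T>.03)&(T<.15)&(Z>.05)&(Z<.16)
    print(n,[(round(s,3),(np.median(Z[l&(abs(S-s)<.004)])*1e3).round(1)) for s in np.arange(.51,.63,.015) if (l&(abs(S-s)<.004)).any()])
    print([np.median(Z[294:304,c]*1e3).round(1) for c in range(314,336,2)] if n=='side' else '')
cv2.imwrite('pics/p11.png',np.hstack([cv2.resize(d['frame'][120:430,210:470],(500,596)),cv2.resize(d['frame'][280:316,300:345],(300,596),interpolation=2)]))
E
```

```text
time_s: 26.45
tcp_pos: [0.4609, 0.1871, 0.1951]
tcp_rot: [-179.9, -0.0, 167.0]
ft_force: [1.2, -0.6, 0.3]
opening: 0.0004
gripper_force: 0.0
side [(np.float64(0.51), np.float64(55.3)), (np.float64(0.525), np.float64(67.4)), (np.float64(0.54), np.float64(67.2)), (np.float64(0.555), np.float64(67.0)), (np.float64(0.57), np.float64(67.2)), (np.float64(0.585), np.float64(67.2)), (np.float64(0.6), np.float64(67.2)), (np.float64(0.615), np.float64(67.1))]
[np.float64(31.1), np.float64(36.9), np.float64(39.3), np.float64(41.8), np.float64(43.8), np.float64(46.9), np.float64(50.1), np.float64(52.4), np.float64(54.0), np.float64(50.6), np.float64(52.0)]
top [(np.float64(0.51), np.float64(55.3)), (np.float64(0.525), np.float64(66.8)), (np.float64(0.54), np.float64(66.7)), (np.float64(0.555), np.float64(66.7)), (np.float64(0.57), np.float64(66.6)), (np.float64(0.585), np.float64(66.7)), (np.float64(0.6), np.float64(66.9)), (np.float64(0.615), np.float64(66.6))]
```

View pics/p11.png

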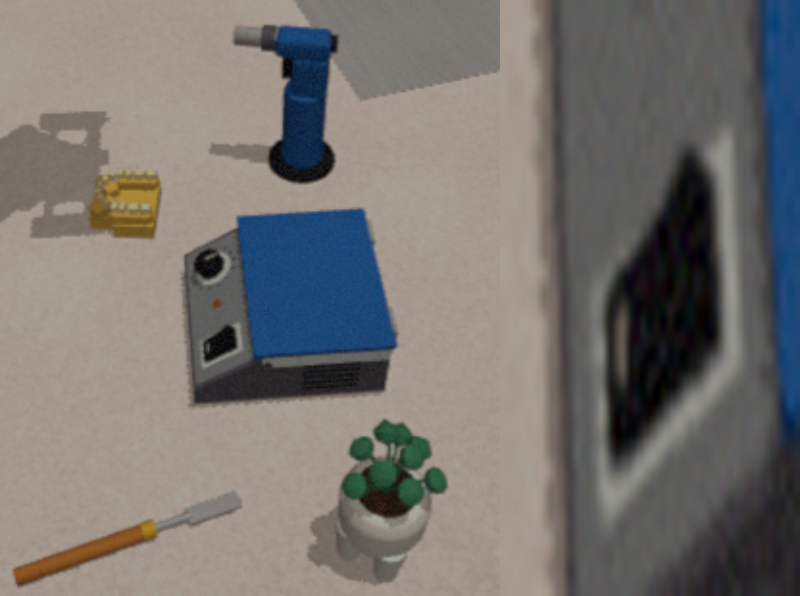

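```bash
python3 - <<'E'
from h import *
w=np.radians(-13.05)
for i in(0,1,5,7,11):
    W=world(np.load(f'pics/side{i}.npz'));S=W[...,0]*np.cos(w)+W[...,1]*np.sin(w);T=-W[...,0]*np.sin(w)+W[...,1]*np.cos(w);Z=W[...,2]
    l=(S>.477)&(S<.495)&(T>.038)&(T<.050)&(Z<.1)
    A=np.c_[S[l]-.487,T[l]-.044,np.ones(l.sum())];c=np.linalg.lstsq(A,Z[l],rcond=None)[0];q=(S>.465)&(S<.51)&(T>.065)&(T<.10)&(Z<.1)
    B=np.c_[S[q],T[q],np.ones(q.sum())];e=np.linalg.lstsq(B,Z[q],rcond=None)[0]
    print(i,l.sum(),np.degrees(np.arctan(c[:2])),c[2],'panel',np.degrees(np.arctan(e[0])))
E
```

```text
0 69 [21.31517024  0.86481237] 0.046993883045014166 panel 31.96776211682004
1 71 [23.89526737 -0.85094603] 0.04697237280191506 panel 32.29314681366745
5 74 [20.29750085  1.53793618] 0.046914965584187784 panel 32.25267586817624
7 72 [45.23843531 -2.76701863] 0.0486422884247429 panel 32.20292292972827
11 69 [44.72693634 -4.56497703] 0.04834145675546243 panel 31.936663759169285
```

The paddle went from about 21.5° to 45°, which is 0.41 rad: fully off. The picture shows the lid flat at (315,280), 67 mm high everywhere, with the bystanders standing. Handing in.

```bash
python3 -c "
from station import arm
print(arm.close_job())"
```

```text
the job is handed in; nothing more can be done
None
```

The job is handed in at about 27 s of the 45 s: the lid lies flat at 67 mm all over, the rocker is fully off (about 0.41 rad by depth), and the torch, planter, cast and knife were still standing in the last picture; the fingertips turned out to sit about 35 mm above the reported TCP, so my first rocker tries met nothing until I corrected for it.

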